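Lock a specimen holder in the cam nest

TASK

Lock the round steel specimen holder in the bench nest, ready for its ring to be tightened. Slide it along the bench with the fingertips, never picking it up, into the nest's open mouth until it stands against the back stop; then push the lever's upright handle round to its end stop, so that the cam clamps the holder against the side stop, and draw clear. Leave the two loading weights and the spanner undisturbed.

Things in the scene. Friction and masses are not known exactly. Their poses are not given: they have to be found in the camera images.
- holder: the specimen holder to be locked: a squat steel puck with a knurled ring and a pale felt face, 53 mm diameter, 18 mm high, about 0.19 kg, loose, flat on the bench; origin at the centre of its underside. It slides easily (1 to 2 N).
- nest: the cam nest, a low grey foot with steel stop bars, screwed to the bench; place and yaw vary. Origin: on the bench, (to 1 mm) where the holder's centre is when it stands against both stops. +x is the way the holder goes in; it slides on the bench itself between the bars. Back stop: flat face at x = +26.5 mm, y -26 to +26, 16 mm high. The mouth opens towards -x.
- side_stop (a point): middle of the side stop's flat face, 8 mm up; in the nest's frame at x = +8, y = -26.5 mm, its axes those of the nest. The face runs from x = -10 to +26 mm, 16 mm high, with a rounded lead-in to x = -16 mm. Opposite, on the +y side, is the cam on a foot 6 mm high (x -34 to +26, y +33 to +70 mm). With the lever open the holder has about 5 mm of play between side stop and cam.
- pivot (a point): the vertical pivot of the cam lever, at bench height; in the nest's frame at x = -6, y = +44.3 mm; its bolt head ends 34 mm above the bench. Its axes are those of the nest.
- handle (a point): centre of the lever's upright round handle, 14 mm diameter, 62 mm from the pivot, standing from 27 to 60 mm above the bench (this point at 45 mm); moves with the lever. The flat lever arm below it, 12 mm wide, lies 20 to 27 mm above the bench.
- lever (a joint): angle of the cam lever about the pivot, rad, growing counter-clockwise seen from above. 0 = open: from the pivot the handle lies 55 deg counter-clockwise of the nest's +x; 2.09 = end stop, handle nearly along -x. Starts at 0 to 0.3, stays where left (about 1 N at the handle moves it). From about 1.65 the cam bears on the holder and the handle takes 2 to 10 N before the stop.
- cam: the cam lever as a whole (eccentric disc, arm and handle in one piece); origin on the pivot at bench height. Its eccentric steel disc, 32 mm diameter, stands 6.5 to 18.5 mm above the bench and presses the holder towards the side stop as the lever closes.
- big_weight: bystander: round steel loading weight with a knob, 45 mm diameter, 46 mm high; origin at the centre of its underside
- small_weight: bystander: round steel loading weight with a knob, 39 mm diameter, 34 mm high; origin at the centre of its underside
- spanner: bystander: flat open-ended spanner, 143 mm long (its y axis), up to 38 mm wide, 5 mm high; origin at the centre of its underside
There are look-alikes about, which are no part of the job. Leave any blue look-alike of the holder alone.

How it is judged:
By the outcome, as a careful person would: the job done as asked, in the order asked, and still so for the second after the job is handed in, with the robot touching nothing.
It also fails if it takes over 61 s, if anything falls off the work surface, if the arm or the gripper's body presses on something with over 40 N, if the wrist force passes 120 N, or if a joint passes its speed limit or range.

ROBOT

A 6-joint arm with a two-finger parallel gripper is mounted at the origin on a cart in front of the work surface, level with it; the furniture and walls round the work are solid. World frame = base frame: x ahead of the robot, y to its left, z up, the work surface at z = 0. Lengths are in m, angles in rad, forces in N, time in s.
With the tool pointing down it reaches from about 0.275 to 0.775 m from the base axis. Payload 14.6 kg.
Tool frame: the origin (TCP) lies midway between the tips of the shut fingers; the grasp point (between the pads) lies 19 mm behind it; z points along the fingers, y is the line along which they close (so a half turn about z gives the same grasp; the last joint's range is limited). The gripper opens to 85 mm and grips with 20 to 120 N. Pads are 22 mm wide; open, the fingers measure 114 mm over their backs; the gripper's body (76 mm by 85 mm) begins 54 mm behind the grasp point. The pads swing forward as they close: fully open they stand 13 mm farther back than shut.
Start: joints at [-1.272, 0.263, -0.048, 1.259, 0, 1.415], TCP at [0.23, -0.472, 0.231] pointing down, gripper open.
Joint ranges: [-2.65, 2.65], [-0.89, 1.7], [-1.18, 1.37], [-2.13, 2.11], [-1.35, 1.29], [-3.14, 3.14]. Speed limits (rad/s): [1.89, 1.89, 2.57, 2.79, 3.14, 3.14].

INTERFACE

Orientations are given as a unit quaternion [x, y, z, w].
In Python, from plant import bot, cams, outline_of, place_of gives the robot as it stands.
- The arm moves only by the tool jog_arm, never from a script. Its argument "moves" is a list of rows, each a list of 3 entries, a list of its own where there are three numbers: the shift along the tool's x, y, z in mm, then the turn, a rotation vector about the tool's x, y, z in degrees, then the closure in counts, from 0 (fully open) to 255 (shut). A call has exactly 8 rows; each row is the pose to reach, as a shift and turn from the pose commanded when the call began, along the tool's axes at that moment; what a row does not reach only later rows make up. A row lasts 1/10 s, in which the tool goes at most 50 mm and 8.59 degrees, less where a joint would pass 70% of its speed; a pose out of reach is approached as far as the arm can. A call with a gripper value outside its range is refused whole. The fingers move at their own pace and stop on an object; "force" is the grip in N (left out, the last holds). Time passes only in rows, so rows that repeat a pose let the fingers close, or fill a call up. It gives the time, the measured TCP pose, the force, the opening and the grip force at its end, in the units of the state.
- bot.state(): the state, without advancing time (a new reading comes with each control period).
- cams.get_image(name): name is "scene" or "top"; returns a dict with "color" (420x560x3 uint8, red, green, blue), "fx", "fy", "cx", "cy" (pixels), "k1" (the pictures are not rectified: a ray, as slopes to the right and down, at radius r is drawn at 1 + k1 r^2 times it, then the intrinsics apply), "rvec" (rotation vector, rad) and "tvec" (3), from world to camera coordinates, as OpenCV has them. Camera axes: x right, y down, z forward; pixel columns grow to the right and rows downward; lengths in m; the calibration is good to about 2 mm. A picture is of the moment at which its call begins. There is no depth.
- bot.close_job(): hands the job in; it is judged then, once.
Trained networks look in a picture, given as the dict that the camera call returned (one of the last four; its "shot" number tells which), for a name from the list of things; names that differ only in an ending like _2 or _b are one class to them, and where a whole thing is asked for, a point or a joint stands for the part that bears it (a point fixed in the world has none). Each returns a list of dicts, best first, with "conf" (0 to 1); they miss things now and then, are a little off and sometimes report something else, mostly with a low value. They report only what shows in the picture. A call takes as long as a camera call. They do not tell look-alikes from the thing itself.
- outline_of(picture, query): "pixels" (420x560 bool, what is visible of it) and "extent" ([left, top, right, bottom] in pixels, round what is visible of it).
- place_of(picture, query): "xy" ([column, row] in pixels: a listed point, or the origin of a listed thing).
The state is a dict: "t": time; "joint_positions": joint angles; "joint_velocities": joint speeds; "joint_efforts": joint torques, N m; "ee_pos": TCP position; "tool_rot": TCP orientation; "ft_force": force on the tool from outside, world axes, zero at the start; "wrist_torque": the same for the moment, N m; "grip_width": finger opening in m; "grasp_force": force on a finger pad.
Only numpy, scipy, OpenCV 4.12 (cv2) and the standard library are available. Lean on these libraries where they do the work, as an engineer would, in place of code of your own. Each camera call takes 0.05 s, during which the arm holds its last target. There are 200 camera calls.

## Working session

There is one attempt and no reset: what is moved stays moved. The work goes in short steps, Python scripts to look and compute and a tool call to move; the robot and the scene stay as the last step left them, time stands still between calls to the robot, and variables do not carry over. Pictures are saved under pics/ and viewed, at most 10 in all, crops included, and the job is handed in when it is done.

Besides the shell and the picture viewer there is one more tool, called after ">>>" by a JSON object that holds its "fn" and its "kwargs". jog_arm: Moves the arm, as the interface text tells. Its arguments: {"type":"object","properties":{"moves":{"type":"array"},"force":{"type":"number"}},"required":["moves"]}

```bash
mkdir -p pics; ls
cat > h.py <<'E'
import numpy as np, cv2
from plant import bot, cams, outline_of, place_of
from scipy.spatial.transform import Rotation as R
def ray(p,uv):
    d=np.array([(uv[0]-p['cx'])/p['fx'],(uv[1]-p['cy'])/p['fy']]); s=d.copy()
    for _ in range(20): s=d/(1+p['k1']*(s@s))
    Rm=cv2.Rodrigues(np.array(p['rvec'],float))[0]; t=np.array(p['tvec'],float).ravel()
    return -Rm.T@t, Rm.T@np.array([s[0],s[1],1])
def atz(p,uv,z):
    o,d=ray(p,uv); return o+d*(z-o[2])/d[2]
def proj(p,X):
    Rm=cv2.Rodrigues(np.array(p['rvec'],float))[0]; c=Rm@np.array(X,float)+np.array(p['tvec'],float).ravel()
    s=c[:2]/c[2]; s=s*(1+p['k1']*(s@s)); return np.array([s[0]*p['fx']+p['cx'],s[1]*p['fy']+p['cy']])
Z=dict(holder=0,nest=0,side_stop=.008,pivot=0,handle=.045,big_weight=0,small_weight=0,spanner=0,cam=0)
E
cat > a.py <<'E'
from h import *
for n in ('top','scene'):
    p=cams.get_image(n); cv2.imwrite(f'pics/{n}0.png',p['color'][:,:,::-1])
    for q in Z:
        for r in place_of(p,q)[:4]: print(n,q,round(r['conf'],2),np.round(r['xy'],1),np.round(atz(p,r['xy'],Z[q]),4))
s=bot.state(); print(s['t'],s['ee_pos'],s['tool_rot'],s['ft_force'])
E
python3 a.py
```

```text
pics
top holder 0.66 [278.6 249.4] [0.4594 0.1769 0.    ]
top holder 0.61 [176.4 176. ] [0.629  0.4095 0.    ]
top nest 0.78 [250.4 202.7] [0.5653 0.2396 0.    ]
top side_stop 0.77 [265.3 198. ] [0.5744 0.2056 0.008 ]
top side_stop 0.57 [179.1 249.9] [0.4596 0.3986 0.008 ]
top pivot 0.65 [238.1 214. ] [0.5399 0.2674 0.    ]
top handle 0.88 [205.8 207.1] [0.55   0.3329 0.045 ]
top big_weight 0.84 [362.9 249.4] [ 0.4574 -0.0116  0.    ]
top small_weight 0.62 [398.3 260.6] [ 0.4312 -0.091   0.    ]
top spanner 0.93 [179.9 249. ] [0.462  0.3986 0.    ]
scene holder 0.89 [241.7 225.5] [0.4579 0.1711 0.    ]
scene holder 0.53 [294.1 159. ] [0.6386 0.3997 0.    ]
scene nest 0.76 [278.9 202.8] [0.5565 0.2286 0.    ]
scene side_stop 0.72 [282.8 203.6] [0.5627 0.2146 0.008 ]
scene pivot 0.7 [270.1 192.1] [0.5444 0.2729 0.    ]
scene handle 0.51 [268.1 166. ] [0.55   0.3205 0.045 ]
scene big_weight 0.96 [255.1 290.9] [ 0.4551 -0.0118  0.    ]
scene small_weight 0.86 [251.3 329.9] [ 0.4336 -0.0927  0.    ]
scene spanner 0.51 [228.7 167.2] [0.458  0.4016 0.    ]
scene cam 0.84 [269.1 193. ] [0.5413 0.2701 0.    ]
1.0 [ 0.23015401 -0.47186351  0.23127666] [ 9.74365402e-01  2.24971248e-01  9.74467524e-06 -7.48378396e-06] [ 0.13825663  0.10902976 -0.29453845]
```

Run:
```python
import cv2
a=cv2.imread('pics/top0.png'); b=cv2.imread('pics/scene0.png')
c=cv2.resize(a[140:290,150:420],(800,444),interpolation=cv2.INTER_CUBIC); cv2.imwrite('pics/topc.png',c)
c=cv2.resize(b[120:345,180:480],(800,600),interpolation=cv2.INTER_CUBIC); cv2.imwrite('pics/scenec.png',c)
```

```text
(no output)
```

View pics/topc.png

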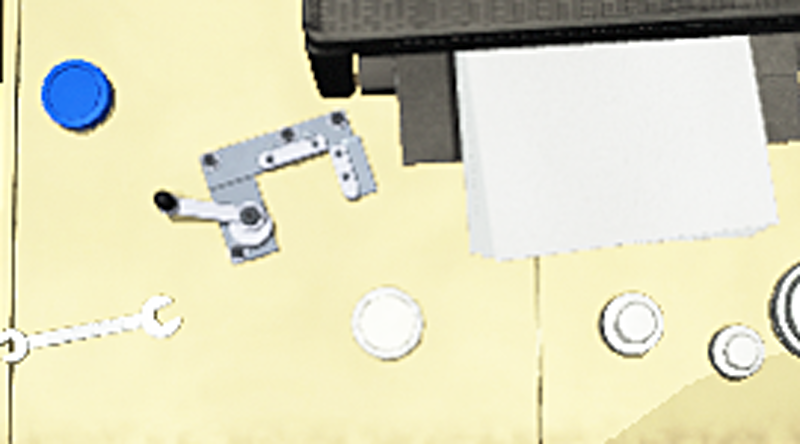

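View pics/scenec.png

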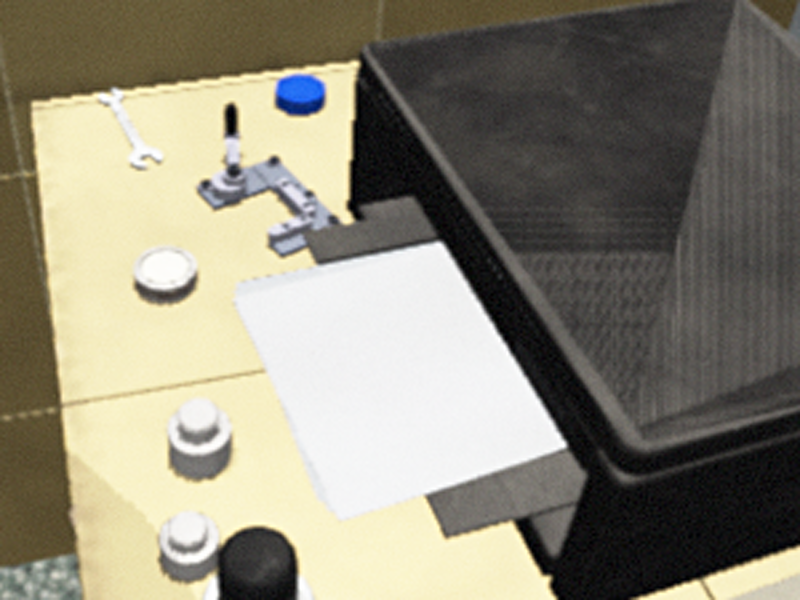

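The top view shows the holder at about (279,249) px, and the nest with its mouth facing the robot at about (250,203). The lever is open, with its handle to the left at (206,207). The blue look-alike is at (176,172), and a tall dark bin stands behind the nest. Next I'll fit the nest pose and overlay it to check.

```bash
cat > fit.py <<'E'
from h import *
from scipy.optimize import least_squares
def nest_fit(ps):
    M=dict(nest=(0,0,0),side_stop=(.008,-.0265,.008),pivot=(-.006,.0443,0),cam=(-.006,.0443,0))
    obs=[]
    for p in ps:
        for q in M:
            for r in place_of(p,q)[:2]:
                if np.linalg.norm(atz(p,r['xy'],0)[:2]-[.56,.235])<.07: obs.append((p,M[q],np.array(r['xy']),r['conf']))
    T=lambda v,m:[v[0]+np.cos(v[2])*m[0]-np.sin(v[2])*m[1],v[1]+np.sin(v[2])*m[0]+np.cos(v[2])*m[1],m[2]]
    f=lambda v:np.concatenate([(proj(p,T(v,m))-u)*c for p,m,u,c in obs])
    s=least_squares(f,[.56,.23,.25],loss='soft_l1',x_scale=[.01,.01,.1]); return s.x,T
if __name__=='__main__':
    ps=[cams.get_image(n) for n in ('top','scene')]
    v,T=nest_fit(ps); print(np.round(v,4),np.degrees(v[2]))
    out=[]
    for p in ps:
        c=proj(p,[v[0],v[1],0]).astype(int); K=8; w=np.array([36,36])
        im=cv2.resize(p['color'][c[1]-36:c[1]+36,c[0]-36:c[0]+36],None,fx=5.5,fy=5.5,interpolation=cv2.INTER_CUBIC)[:,:,::-1].copy()
        L=lambda pts,col:cv2.polylines(im,[np.int32([(proj(p,T(v,q))-c+36+.5)*5.5 for q in pts])],False,col,1)
        L([(.0265,-.026,.016),(.0265,.026,.016)],(0,0,255)); L([(-.01,-.0265,.016),(.026,-.0265,.016)],(0,255,0))
        L([(-.034,.033,.006),(.026,.033,.006),(.026,.07,.006),(-.034,.07,.006),(-.034,.033,.006)],(255,0,0))
        L([(-.006,.0443,.034),(-.006,.0443,0)],(255,0,255))
        a=np.linspace(0,6.3,40); L([(-.006+.006*np.cos(t),.0443+.006*np.sin(t),.034) for t in a],(255,0,255))
        out.append(im)
    cv2.imwrite('pics/fit.png',np.hstack(out))
E
python3 fit.py
```

```text
[0.5553 0.2311 0.265 ] 15.18624306934182
```

View pics/fit.png

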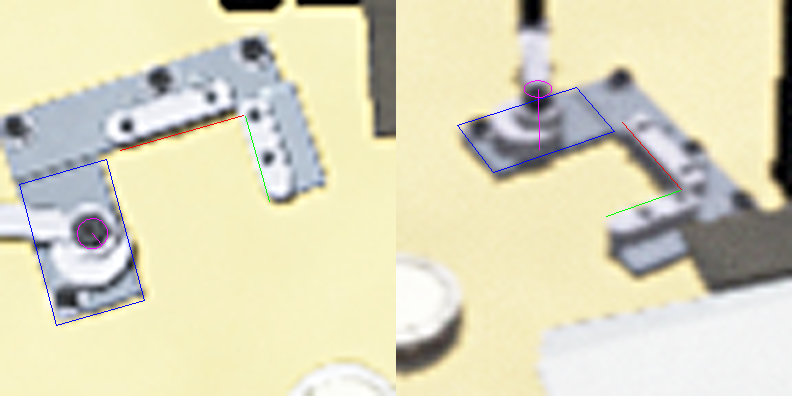

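```bash
cat >> h.py <<'E'
def to(targets):
    "targets: (x,y,z mm, yaw deg of tool x) -> shift mm and z turn deg from the present pose"
    s=bot.state(); q=R.from_quat(s['tool_rot']); ax=q.as_matrix()
    y0=np.degrees(np.arctan2(ax[1,0],ax[0,0]))
    print('t',round(s['t'],2),'pos',np.round(np.array(s['ee_pos'])*1e3,1),'yaw',round(y0,1),'z',np.round(ax[:,2],3),'F',np.round(s['ft_force'],1),'w',round(s['grip_width']*1e3,1))
    for t in targets:
        d=q.inv().apply(np.array(t[:3])-np.array(s['ee_pos'])*1e3)
        print(t,np.round(d,1),'turn',round(-((t[3]-y0+180)%360-180),1))
E
python3 -c "
from h import *
to([(416,134,231,224),(416,134,100,224),(416,134,6,224)])"
```

```text
t 1.5 pos [ 230.2 -471.9  231.3] yaw 26.0 z [-0.  0. -1.] F [-0.3 -0.5  0.4] w 85.5
(416, 134, 231, 224) [ 4.326e+02 -4.631e+02  3.000e-01] turn 162.0
(416, 134, 100, 224) [ 432.6 -463.1  131.3] turn 162.0
(416, 134, 6, 224) [ 432.6 -463.1  225.3] turn 162.0
```

>>> {"fn": "jog_arm", "kwargs": {"moves": [[[27,-29,0],[0,0,-8],189],[[54,-58,0],[0,0,-16],189],[[81,-87,0],[0,0,-24],189],[[108,-116,0],[0,0,-32],189],[[135,-145,0],[0,0,-40],189],[[162,-174,0],[0,0,-48],189],[[189,-203,0],[0,0,-56],189],[[216,-232,0],[0,0,-64],189]]}}

```text
t: 2.3
ee_pos: [0.3227, -0.1672, 0.2314]
tool_rot: [0.705, 0.709, 0.0, 0.0]
ft_force: [0.2, 0.6, 0.1]
grip_width: 0.022
grasp_force: 0.0
```

```bash
python3 -c "
from h import *
to([(416,134,200,224),(416,134,100,224),(416,134,6,224)])"
```

```text
t 2.3 pos [ 322.7 -167.2  231.4] yaw 90.3 z [ 0.001 -0.    -1.   ] F [0.2 0.6 0.1] w 22.0
(416, 134, 200, 224) [300.7  94.9  31.4] turn -133.7
(416, 134, 100, 224) [300.7  94.8 131.4] turn -133.7
(416, 134, 6, 224) [300.8  94.8 225.4] turn -133.7
```

>>> {"fn": "jog_arm", "kwargs": {"moves": [[[38,12,0],[0,0,-8],189],[[76,24,0],[0,0,-16],189],[[114,36,0],[0,0,-24],189],[[152,48,0],[0,0,-32],189],[[190,60,0],[0,0,-40],189],[[228,72,10],[0,0,-48],189],[[266,84,40],[0,0,-56],189],[[300,95,70],[0,0,-64],189]]}}

```text
t: 3.1
ee_pos: [0.4183, 0.1334, 0.1608]
tool_rot: [0.222, 0.975, 0.0, 0.001]
ft_force: [1.2, -0.3, -0.2]
grip_width: 0.0224
grasp_force: 0.0
```

```bash
python3 -c "
from h import *
to([(416,134,100,224),(416,134,6,224)])"
```

```text
t 3.1 pos [418.3 133.4 160.8] yaw 154.4 z [ 0.002  0.    -1.   ] F [ 1.2 -0.3 -0.2] w 22.4
(416, 134, 100, 224) [ 2.4 -0.5 60.8] turn -69.6
(416, 134, 6, 224) [  2.5  -0.6 154.8] turn -69.6
```

>>> {"fn": "jog_arm", "kwargs": {"moves": [[[2,0,12],[0,0,-8.5],189],[[2,0,25],[0,0,-17],189],[[2,0,40],[0,0,-25.5],189],[[2,0,55],[0,0,-34],189],[[2,0,70],[0,0,-42.5],189],[[2,0,85],[0,0,-51],189],[[2,0,100],[0,0,-59.5],189],[[2,0,110],[0,0,-68],189]]}}

```text
t: 3.9
ee_pos: [0.4155, 0.1322, 0.0505]
tool_rot: [-0.361, 0.932, 0.0, -0.0]
ft_force: [1.1, 0.2, -0.5]
grip_width: 0.0223
grasp_force: 0.0
```

Run:
```python
from h import *
p=cams.get_image('top')
for r in place_of(p,'holder')[:3]: print(r['conf'],np.round(atz(p,r['xy'],0),4))
for r in outline_of(p,'holder')[:3]:
    c=np.argwhere(r['pixels']).mean(0)[::-1]; print(r['conf'],r['extent'],np.round(atz(p,c,.014),4))
to([(416,134,6,224),(441,158,6,224),(476,191,6,224)])
a=cv2.resize(p['color'][150:290,200:360],(800,700)[:1]+(600,),interpolation=cv2.INTER_CUBIC); cv2.imwrite('pics/b.png',a[:,:,::-1])
```

```text
0.67 [0.6396 0.4025 0.    ]
0.97 [166.1, 159.4, 184.8, 184.6] [0.6358 0.4088 0.014 ]
t 4.05 pos [415.5 132.2  51.1] yaw -138.2 z [-0.001 -0.    -1.   ] F [0.3 0.9 0.1] w 22.0
(416, 134, 6, 224) [-1.6  1.  45.1] turn -2.2
(441, 158, 6, 224) [-36.3   2.2  45.1] turn -2.2
(476, 191, 6, 224) [-84.4   3.5  45.1] turn -2.2
```

View pics/b.png

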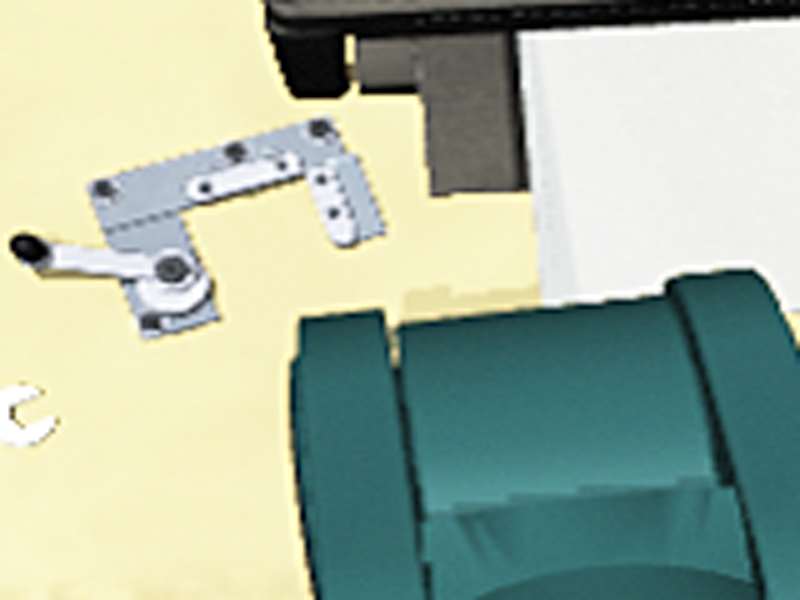

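The top view is blocked by the arm (teal, below row 270), so I'll use the scene camera during the pushes.

>>> {"fn": "jog_arm", "kwargs": {"moves": [[[-1,1,15],[0,0,-2],189],[[-1,1,30],[0,0,-2],189],[[-1,1,42],[0,0,-2],189],[[-1,1,44],[0,0,-2],189],[[-8,1,44],[0,0,-2],189],[[-15,1,44],[0,0,-2],189],[[-22,1,44],[0,0,-2],189],[[-30,2,44],[0,0,-2],189]]}}

```text
t: 4.85
ee_pos: [0.4375, 0.1543, 0.0077]
tool_rot: [-0.374, 0.927, -0.0, 0.0]
ft_force: [-2.2, -1.8, 2.6]
grip_width: 0.0222
grasp_force: 1.2
```

```bash
cat > look.py <<'E'
from h import *
import sys
p=cams.get_image('scene')
for r in place_of(p,'holder')[:3]: print(round(r['conf'],2),np.round(r['xy'],1),np.round(atz(p,r['xy'],0),4))
for r in outline_of(p,'holder')[:3]:
    c=np.argwhere(r['pixels']).mean(0)[::-1]; print('outline',round(r['conf'],2),r['extent'],np.round(atz(p,c,.011),4))
if len(sys.argv)>1:
    cv2.imwrite(f'pics/{sys.argv[1]}.png',cv2.resize(p['color'][140:260,200:360],(800,600),interpolation=cv2.INTER_CUBIC)[:,:,::-1])
to([(476,191,6,224)])
E
python3 look.py c1
```

```text
0.5 [294.5 155.4] [0.6442 0.4167 0.    ]
outline 0.61 [242.8, 216.8, 253.2, 233.0] [0.4752 0.1577 0.011 ]
outline 0.58 [285.4, 148.1, 304.1, 163.9] [0.6348 0.4034 0.011 ]
t 5.0 pos [437.2 154.3   7.4] yaw -136.0 z [ 0.  0. -1.] F [-0.8 -0.6 -0.1] w 22.0
(476, 191, 6, 224) [-53.5  -0.6   1.4] turn 0.0
```

View pics/c1.png

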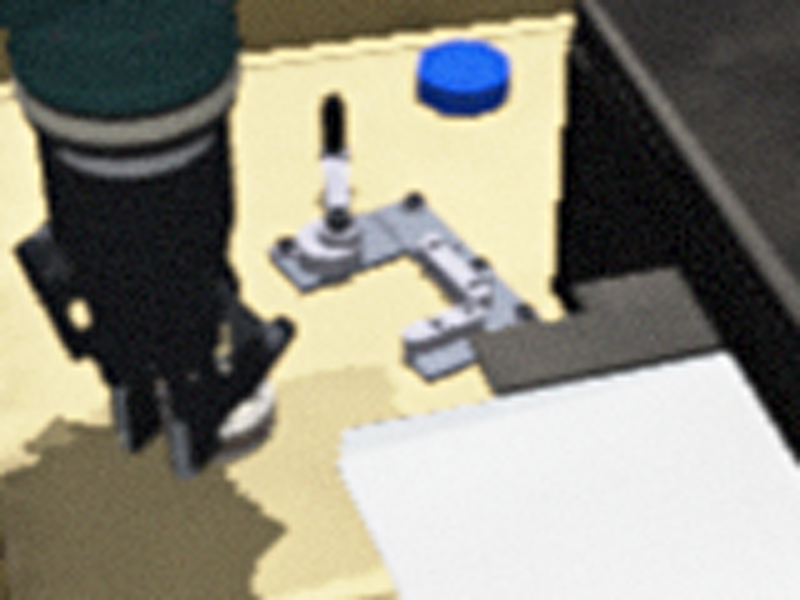

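>>> {"fn": "jog_arm", "kwargs": {"moves": [[[-7,0,1],[0,0,0],189],[[-14,0,1],[0,0,0],189],[[-21,0,1],[0,0,0],189],[[-28,0,1],[0,0,0],189],[[-35,0,1],[0,0,0],189],[[-42,0,1],[0,0,0],189],[[-48,0,1],[0,0,0],189],[[-52,0,1],[0,0,0],189]]}}

```text
t: 5.8
ee_pos: [0.4746, 0.1903, 0.0063]
tool_rot: [-0.375, 0.927, 0.0, 0.0]
ft_force: [-0.2, -0.4, 0.6]
grip_width: 0.0218
grasp_force: 0.8
```

```bash
python3 look.py c2
```

```text
0.59 [294.5 159.3] [0.6393 0.398  0.    ]
0.5 [254.3 211.5] [0.4937 0.211  0.    ]
0.38 [267.7 194.8] [0.5365 0.264  0.    ]
outline 0.64 [244.7, 204.9, 266.4, 218.8] [0.5064 0.1949 0.011 ]
outline 0.52 [283.1, 149.6, 304.6, 165.2] [0.634  0.4008 0.011 ]
outline 0.39 [262.0, 159.6, 273.5, 192.1] [0.549  0.3294 0.011 ]
t 5.95 pos [474.3 190.1   6.2] yaw -136.0 z [ 0.  0. -1.] F [ 0.3 -0.2 -0.6] w 22.0
(476, 191, 6, 224) [-1.8 -0.5  0.2] turn 0.0
```

View pics/c2.png

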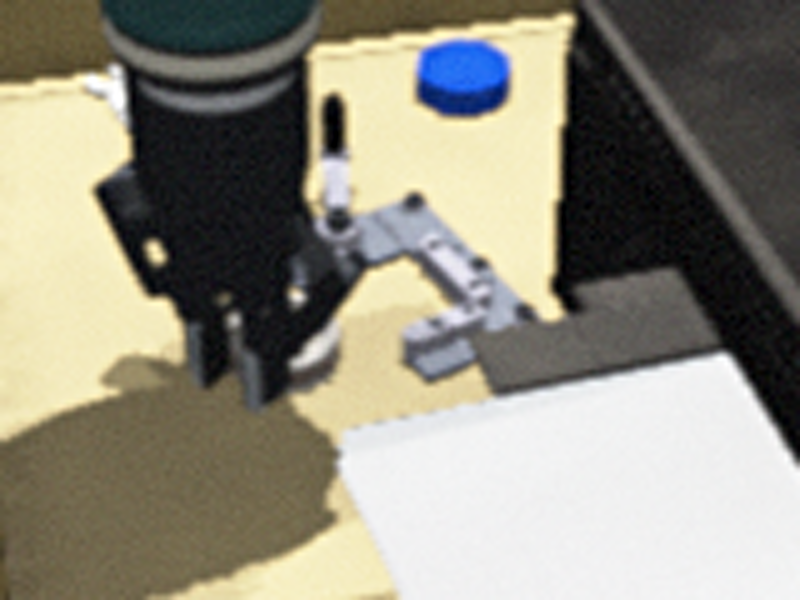

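Run:
```python
from h import *
p=cams.get_image('scene'); a=np.linspace(0,6.28,100)
for d in (28,31,34,37):
    c=np.array([.4743,.1901])+d/1e3*np.array([.719,.695])
    P=np.array([proj(p,[c[0]+.0265*np.cos(t),c[1]+.0265*np.sin(t),z]) for t in a for z in (0,.018)])
    print(d,np.round(c,4),'right',P[:,0].max(),'bottom',P[:,1].max())
m=cv2.cvtColor(p['color'],cv2.COLOR_RGB2HSV)[195:220,250:275,1]; print(m[:, ::1])
```

```text
28 [0.4944 0.2096] right 266.10113513172877 bottom 219.65159601843422
31 [0.4966 0.2116] right 266.82941406052186 bottom 218.89812755245327
34 [0.4987 0.2137] right 267.5546905142805 bottom 218.1478027493299
37 [0.5009 0.2158] right 268.27698016724713 bottom 217.40060525702162
[[ 12 138  44  55  47  36  53  23  34  34  43  29  16  30  51  51  15  31
   29  39  32  48  80  76  55]
 [ 38  41  69  67  29  46  40  15  21  31  38  30  26  40  39  94  51  38
   42  58  13  83  80  62  55]
 [ 46  29  55  61  64 127  35  55  63  51  15  26  51  49  85  69  21  49
   85  13  73  84  65  55  55]
 [ 51  69  85 128  49  51  35  47  53  41  35  17  32  12  44  85  27  81
   66  52  84  73  58  58  57]
 [ 44  29  43  81  40  61  29  26  18  13   9   3  32  96  23 112  43  66
   64  82  81  64  57  60  55]
 [ 80  20  81  36  43  89  89   5  15  14  10  20  97  18  82  51 200  51
   84  77  66  60  54  55  56]
 [ 85  28  25  11  33  85  73  20  15  21   8 107  88  44  43  94  38  84
   85  68  53  57  58  53  58]
 [ 85  62  10  10  32  22  67  27   5  18  27 102  73  54  17 100  57  85
   78  61  63
[... 1103 characters left out ...]
 4   7  12  18  25  33  34  44  52  78
   75  72  73  70  68  75  69]
 [ 13  29  49  14  55  81  26  12  38  33  33  25  36  47  21  37  60  73
   71  72  74  72  71  74  73]
 [ 25  23  34  44  30  11  46   8  53  47  61  44  40  10  21  58  70  75
   76  72  74  72  70  71  73]
 [ 22  13  25  67  57  67 102  14  31  37  34  13  23  36  58  72  71  72
   68  74  72  75  70  76  76]
 [ 25  24  18  67  64  35   6  16  21  31  22  33  59  67  72  70  75  72
   71  75  77  72  72  73  69]
 [ 21  33  27  81  28   9  17  30  52  62  67  76  75  70  69  71  66  70
   69  72  68  69  72  71  71]
 [ 16  26  23  78  24  50  65  73  82  78  73  73  75  72  70  71  71  70
   70  65  74  72  71  71  71]]
```

```bash
python3 -c "
from h import *
to([(460,176,6,224),(450,204,6,195.3),(498,217,6,195.3),(525,224.3,6,195.3)])"
```

```text
t 6.0 pos [474.1 189.9   6.3] yaw -136.0 z [-0.  0. -1.] F [-0.7 -0.8  0.2] w 22.0
(460, 176, 6, 224) [19.9 -0.2  0.3] turn 0.0
(450, 204, 6, 195.3) [ 7.6 26.9  0.3] turn 28.7
(498, 217, 6, 195.3) [-36.    2.9   0.3] turn 28.7
(525, 224.3, 6, 195.3) [-60.5 -10.6   0.3] turn 28.7
```

>>> {"fn": "jog_arm", "kwargs": {"moves": [[[10,0,0],[0,0,0],189],[[22,0,0],[0,0,0],189],[[24,6,0],[0,0,8],189],[[22,14,0],[0,0,16],189],[[17,22,0],[0,0,24],189],[[8,27,0],[0,0,28.7],189],[[8,27,0],[0,0,28.7],189],[[8,27,0],[0,0,28.7],189]]}}

```text
t: 6.8
ee_pos: [0.449, 0.2031, 0.0063]
tool_rot: [-0.134, 0.991, -0.0, -0.0]
ft_force: [-0.6, -0.4, -0.3]
grip_width: 0.0218
grasp_force: 0.0
```

```bash
python3 look.py c3; python3 -c "
from h import *
to([(498,217,6,195.3),(525,224.3,6,195.3)])"
```

```text
0.77 [254.2 210.1] [0.4943 0.2159 0.    ]
0.71 [293.2 161.6] [0.6331 0.3881 0.    ]
outline 0.63 [245.8, 197.8, 267.8, 219.0] [0.5002 0.2074 0.011 ]
outline 0.59 [285.0, 149.4, 302.7, 164.4] [0.6355 0.4045 0.011 ]
t 6.95 pos [449.4 203.2   6.3] yaw -164.6 z [-0. -0. -1.] F [ 0.4 -0.2 -0.2] w 22.4
(476, 191, 6, 224) [-22.5 -18.8   0.3] turn -28.6
t 6.95 pos [449.4 203.2   6.3] yaw -164.6 z [-0. -0. -1.] F [ 0.4 -0.2 -0.2] w 22.4
(498, 217, 6, 195.3) [-50.6   0.5   0.3] turn 0.1
(525, 224.3, 6, 195.3) [-78.5   0.3   0.3] turn 0.1
```

View pics/c3.png

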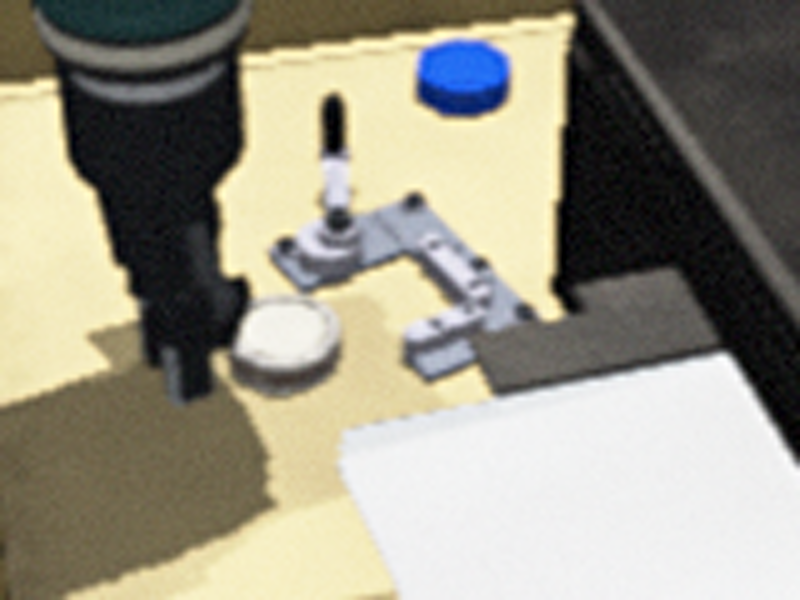

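The holder stands free at about (257,209) px, right in front of the fingers and in line with the mouth. Pushing along the nest axis.

>>> {"fn": "jog_arm", "kwargs": {"moves": [[[-8,0,0],[0,0,0],189],[[-14,0,0],[0,0,0],189],[[-20,0,0],[0,0,0],189],[[-26,0,0],[0,0,0],189],[[-33,0,0],[0,0,0],189],[[-40,0,0],[0,0,0],189],[[-46,0,0],[0,0,0],189],[[-52,0,0],[0,0,0],189]]}}

```text
t: 7.75
ee_pos: [0.5003, 0.2177, 0.0062]
tool_rot: [-0.133, 0.991, 0.0, -0.0]
ft_force: [-0.8, -0.9, -0.1]
grip_width: 0.0223
grasp_force: 0.5
```

```bash
python3 look.py c4; python3 -c "
from h import *
to([(525,224.3,6,195.3)])"
```

```text
0.52 [294.8 160.2] [0.639  0.3936 0.    ]
0.51 [268.7 205.1] [0.5311 0.2258 0.    ]
outline 0.75 [284.9, 149.3, 305.1, 164.3] [0.6354 0.4039 0.011 ]
outline 0.61 [264.0, 194.6, 279.9, 211.7] [0.539  0.2143 0.011 ]
t 7.9 pos [500.2 217.6   6.2] yaw -164.7 z [ 0.  0. -1.] F [ 0.1 -0.6  0.1] w 22.0
(476, 191, 6, 224) [ 30.4 -19.3   0.2] turn -28.7
t 7.9 pos [500.2 217.6   6.2] yaw -164.7 z [ 0.  0. -1.] F [ 0.1 -0.6  0.1] w 22.0
(525, 224.3, 6, 195.3) [-25.7  -0.1   0.2] turn -0.0
```

View pics/c4.png

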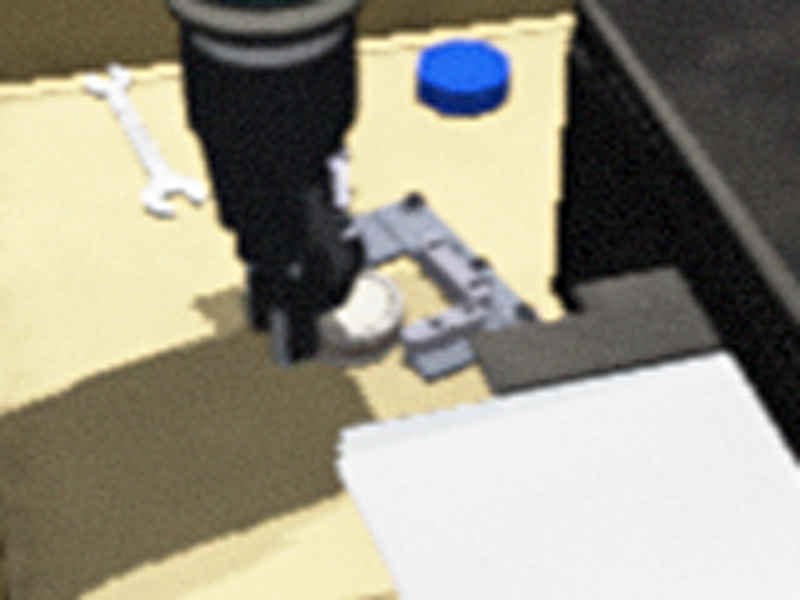

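The holder is entering the mouth cleanly, at about (273,201) px beside the side stop.

>>> {"fn": "jog_arm", "kwargs": {"moves": [[[-4,0,0],[0,0,0],189],[[-8,0,0],[0,0,0],189],[[-12,0,0],[0,0,0],189],[[-16,0,0],[0,0,0],189],[[-19,0,0],[0,0,0],189],[[-21,0,0],[0,0,0],189],[[-22,0,0],[0,0,0],189],[[-23,0,0],[0,0,0],189]]}}

```text
t: 8.7
ee_pos: [0.5218, 0.2236, 0.0062]
tool_rot: [-0.133, 0.991, 0.0, -0.0]
ft_force: [-1.5, 0.1, -0.4]
grip_width: 0.0217
grasp_force: 0.8
```

>>> {"fn": "jog_arm", "kwargs": {"moves": [[[0,0,0],[0,0,0],189],[[-1,0,0],[0,0,0],189],[[-1,0,0],[0,0,0],189],[[-2,0,0],[0,0,0],189],[[-2,0,0],[0,0,0],189],[[-3,0,0],[0,0,0],189],[[-3,0,0],[0,0,0],189],[[-3,0,0],[0,0,0],189]]}}

```text
t: 9.5
ee_pos: [0.5249, 0.2244, 0.0063]
tool_rot: [-0.133, 0.991, 0.0, 0.0]
ft_force: [-0.5, 0.6, -0.7]
grip_width: 0.022
grasp_force: 0.7
```

No stop felt yet, so I'll continue in 0.5 mm steps.

>>> {"fn": "jog_arm", "kwargs": {"moves": [[[-0.5,0,0],[0,0,0],189],[[-1,0,0],[0,0,0],189],[[-1.5,0,0],[0,0,0],189],[[-2,0,0],[0,0,0],189],[[-2,0,0],[0,0,0],189],[[-2.5,0,0],[0,0,0],189],[[-2.5,0,0],[0,0,0],189],[[-2.5,0,0],[0,0,0],189]]}}

```text
t: 10.3
ee_pos: [0.5265, 0.2249, 0.0061]
tool_rot: [-0.133, 0.991, -0.0, -0.001]
ft_force: [-6.9, 0.7, 1.0]
grip_width: 0.0223
grasp_force: 3.1
```

```bash
python3 look.py
```

```text
0.72 [293.3 157.2] [0.6387 0.4087 0.    ]
0.65 [277.2 203.4] [0.5521 0.2273 0.    ]
outline 0.68 [274.6, 190.1, 288.9, 209.1] [0.5649 0.226  0.011 ]
outline 0.6 [287.4, 148.4, 304.3, 164.8] [0.6368 0.4035 0.011 ]
t 10.45 pos [526.6 224.9   6.1] yaw -164.7 z [-0.001 -0.    -1.   ] F [-6.8 -0.3  1.9] w 22.3
(476, 191, 6, 224) [ 57.7 -19.3   0.2] turn -28.7
```

The force rose at the expected position, so the holder is against the back stop. Next: back off, rise and go to the handle.

Run:
```python
from h import *
p=cams.get_image('top')
for z in (0,.1,.2,.3): print(z,atz(p,(254,170),z).round(3),atz(p,(254,150),z).round(3))
for r in place_of(p,'handle')[:2]: print(r['conf'],r['xy'],atz(p,r['xy'],.045))
to([(505,219,6,195.3),(505,219,100,195.3),(578,331,100,173),(578,331,36,173)])
```

```text
0 [0.64  0.231 0.   ] [0.687 0.231 0.   ]
0.1 [0.618 0.225 0.1  ] [0.661 0.225 0.1  ]
0.2 [0.596 0.218 0.2  ] [0.634 0.218 0.2  ]
0.3 [0.574 0.211 0.3  ] [0.607 0.211 0.3  ]
t 10.55 pos [526.6 224.9   6.1] yaw -164.7 z [-0.001 -0.    -1.   ] F [-6.2 -0.4  2.6] w 22.1
(505, 219, 6, 195.3) [22.4  0.   0.2] turn 0.0
(505, 219, 100, 195.3) [ 22.5   0.  -93.8] turn 0.0
(578, 331, 100, 173) [-77.5  88.8 -93.9] turn 22.3
(578, 331, 36, 173) [-77.6  88.8 -29.9] turn 22.3
```

>>> {"fn": "jog_arm", "kwargs": {"moves": [[[6,0,0],[0,0,0],189],[[14,0,0],[0,0,0],189],[[22,0,0],[0,0,0],189],[[22,0,-20],[0,0,0],189],[[22,0,-45],[0,0,0],231],[[22,0,-70],[0,0,0],231],[[22,0,-94],[0,0,0],231],[[22,0,-94],[0,0,0],231]]}}

```text
t: 11.35
ee_pos: [0.5072, 0.2195, 0.1032]
tool_rot: [-0.133, 0.991, 0.0, 0.002]
ft_force: [0.4, 0.4, 0.2]
grip_width: 0.0081
grasp_force: 0.0
```

Run:
```python
from h import *
p=cams.get_image('scene')
for q in ('holder','handle'):
  for r in place_of(p,q)[:3]: print(q,round(r['conf'],2),r['xy'],atz(p,r['xy'],Z[q]).round(4))
to([(578,331,100,173),(578,331,36,173)])
```

```text
holder 0.63 [279.0, 202.9] [0.5567 0.2281 0.    ]
holder 0.57 [294.6, 160.2] [0.6385 0.3938 0.    ]
handle 0.52 [265.8, 165.6] [0.5448 0.3235 0.045 ]
t 11.5 pos [505.6 219.   99.9] yaw -164.7 z [-0. -0. -1.] F [0.6 0.6 0. ] w 7.8
(578, 331, 100, 173) [-99.4  88.9  -0.2] turn 22.3
(578, 331, 36, 173) [-99.4  88.9  63.8] turn 22.3
```

>>> {"fn": "jog_arm", "kwargs": {"moves": [[[-25,22,0],[0,0,6],231],[[-50,44,0],[0,0,12],231],[[-75,66,0],[0,0,18],231],[[-99,89,0],[0,0,22],231],[[-99,89,20],[0,0,22],231],[[-99,89,40],[0,0,22],231],[[-99,89,60],[0,0,22],231],[[-99,89,64],[0,0,22],231]]}}

```text
t: 12.3
ee_pos: [0.5763, 0.3304, 0.033]
tool_rot: [0.058, 0.998, -0.001, -0.002]
ft_force: [-0.6, -0.7, -0.5]
grip_width: 0.0084
grasp_force: 0.0
```

Run:
```python
from h import *
for n in ('scene','top'):
  p=cams.get_image(n)
  for q in ('handle',):
    for r in place_of(p,q)[:2]: print(n,round(r['conf'],2),np.round(r['xy'],1),atz(p,r['xy'],Z[q]).round(4))
  if n=='scene': cv2.imwrite('pics/d1.png',cv2.resize(p['color'][130:235,220:360],(800,600),interpolation=cv2.INTER_CUBIC)[:,:,::-1])
P=np.array([542.5,273.1]); T=[]
for ph in (83,93,103,113,123,133,143,153,163,173,183,190,196):
    a=np.radians(ph); h=P+62*np.array([np.cos(a),np.sin(a)]); t=h-16*np.array([-np.sin(a),np.cos(a)]); T.append((*t.round(1),36,ph+90))
to(T)
```

```text
scene 0.72 [261.8 166.5] [0.5343 0.3219 0.045 ]
t 12.5 pos [578.3 331.2  36.9] yaw 173.3 z [ 0.001  0.    -1.   ] F [0.5 0.9 0.7] w 8.0
(np.float64(565.9), np.float64(332.7), 36, 173) [12.5  0.   0.9] turn 0.3
(np.float64(555.2), np.float64(335.9), 36, 183) [23.5  1.9  0.9] turn -9.7
(np.float64(544.1), np.float64(337.1), 36, 193) [34.7  1.8  0.9] turn -19.7
(np.float64(533.0), np.float64(336.4), 36, 203) [45.6 -0.1  0.9] turn -29.7
(np.float64(522.2), np.float64(333.8), 36, 213) [56.  -4.   0.9] turn -39.7
(np.float64(511.9), np.float64(329.4), 36, 223) [65.8 -9.6  0.9] turn -49.7
(np.float64(502.6), np.float64(323.2), 36, 233) [ 74.3 -16.8   0.8] turn -59.7
(np.float64(494.5), np.float64(315.5), 36, 243) [ 81.4 -25.4   0.8] turn -69.7
(np.float64(487.9), np.float64(306.5), 36, 253) [ 86.9 -35.1   0.8] turn -79.7
(np.float64(482.9), np.float64(296.5), 36, 263) [ 90.7 -45.6   0.8] turn -89.7
(np.float64(479.7), np.float64(285.8), 36, 273) [ 92.7 -56.6   0.8] turn -99.7
(np.float64(478.7), np.float64(278.1), 36, 280) [ 92.7 -64.4   0.8] turn -106.7
(np.float64(478.5), np.float64(271.4), 36, 286) [ 92.2 -71.1   0.8] turn -112.7
```

View pics/d1.png

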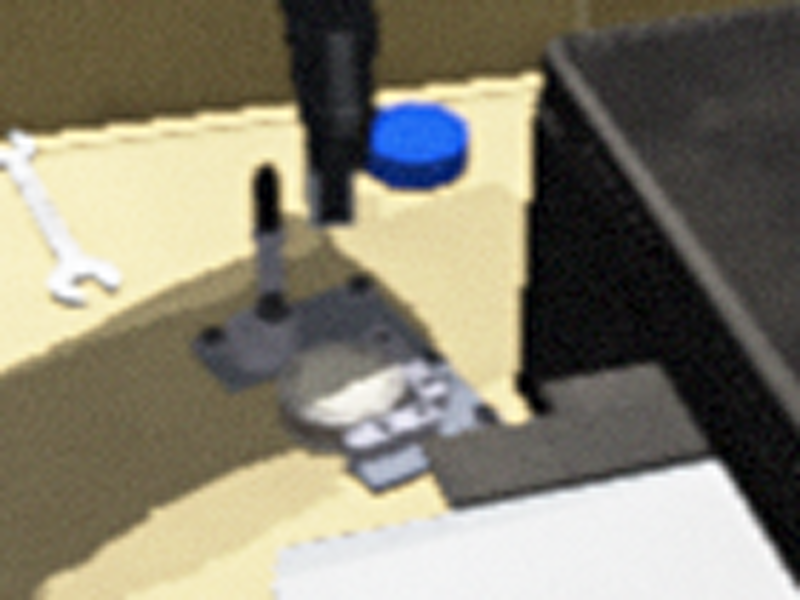

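The holder sits in the nest at about (281,200) px. The fingertips are on the clockwise side of the handle at (266,166). Sweeping it round.

>>> {"fn": "jog_arm", "kwargs": {"moves": [[[6,0,0],[0,0,0],231],[[12,0,0],[0,0,0],231],[[18,1,0],[0,0,-5],231],[[24,2,0],[0,0,-10],231],[[29,2,0],[0,0,-15],231],[[35,2,0],[0,0,-20],231],[[40,1,0],[0,0,-25],231],[[46,0,0],[0,0,-30],231]]}}

```text
t: 13.3
ee_pos: [0.5321, 0.3372, 0.037]
tool_rot: [-0.204, 0.979, 0.001, 0.001]
ft_force: [0.1, 2.5, 1.2]
grip_width: 0.0079
grasp_force: 0.9
```

```bash
cat > arc.py <<'E'
from h import *
p=cams.get_image('scene')
for q in ('handle','holder'):
    for r in place_of(p,q)[:2]: print(q,round(r['conf'],2),np.round(r['xy'],1),atz(p,r['xy'],Z[q]).round(4))
P=np.array([542.5,273.1]); T=[]
for ph in (113,123,133,143,153,163,173,183,190,196):
    a=np.radians(ph); h=P+62*np.array([np.cos(a),np.sin(a)]); t=h-16*np.array([-np.sin(a),np.cos(a)]); T.append((*map(float,t.round(1)),36,ph+90))
to(T)
E
python3 arc.py
```

```text
handle 0.5 [250.  169.9] [0.5033 0.3143 0.045 ]
handle 0.19 [270.7 193.1] [0.5342 0.2147 0.045 ]
holder 0.72 [278.1 200.7] [0.5564 0.2365 0.    ]
holder 0.5 [294.9 159.4] [0.6403 0.3973 0.    ]
t 13.45 pos [532.  336.7  36.8] yaw -156.8 z [ 0.  0. -1.] F [ 0.5 -0.6 -0.5] w 7.9
(533.0, 336.4, 36, 203) [-0.8 -0.7  0.8] turn 0.2
(522.2, 333.8, 36, 213) [10.1  1.2  0.8] turn -9.8
(511.9, 329.4, 36, 223) [21.3  1.2  0.8] turn -19.8
(502.6, 323.2, 36, 233) [32.3 -0.8  0.8] turn -29.8
(494.5, 315.5, 36, 243) [42.8 -4.7  0.8] turn -39.8
(487.9, 306.5, 36, 253) [ 52.4 -10.4   0.8] turn -49.8
(482.9, 296.5, 36, 263) [ 61.  -17.6   0.8] turn -59.8
(479.7, 285.8, 36, 273) [ 68.1 -26.1   0.8] turn -69.8
(478.7, 278.1, 36, 280) [ 72.1 -32.8   0.8] turn -76.8
(478.5, 271.4, 36, 286) [ 74.9 -38.9   0.8] turn -82.8
```

>>> {"fn": "jog_arm", "kwargs": {"moves": [[[5,1,1],[0,0,-5],231],[[10,1,1],[0,0,-10],231],[[16,1,1],[0,0,-15],231],[[21,1,1],[0,0,-20],231],[[27,0,1],[0,0,-25],231],[[32,-1,1],[0,0,-30],231],[[38,-3,1],[0,0,-35],231],[[43,-5,1],[0,0,-40],231]]}}

```text
t: 14.25
ee_pos: [0.4948, 0.315, 0.0355]
tool_rot: [-0.525, 0.851, 0.0, 0.0]
ft_force: [1.0, 1.3, 0.9]
grip_width: 0.008
grasp_force: 0.7
```

```bash
python3 arc.py
```

```text
handle 0.72 [240.1 180.4] [0.4733 0.2776 0.045 ]
holder 0.71 [294.5 159.9] [0.6386 0.3952 0.    ]
holder 0.57 [276.2 199.3] [0.5531 0.2427 0.    ]
t 14.4 pos [495.  314.8  35.5] yaw -116.9 z [ 0. -0. -1.] F [ 0.6 -0.6  0.6] w 8.2
(533.0, 336.4, 36, 203) [-36.4 -24.1  -0.4] turn 40.1
(522.2, 333.8, 36, 213) [-29.2 -15.7  -0.5] turn 30.1
(511.9, 329.4, 36, 223) [-20.6  -8.5  -0.5] turn 20.1
(502.6, 323.2, 36, 233) [-10.9  -3.   -0.5] turn 10.1
(494.5, 315.5, 36, 243) [-0.4  0.7 -0.5] turn 0.1
(487.9, 306.5, 36, 253) [10.6  2.5 -0.5] turn -9.9
(482.9, 296.5, 36, 263) [21.8  2.5 -0.5] turn -19.9
(479.7, 285.8, 36, 273) [32.8  0.5 -0.5] turn -29.9
(478.7, 278.1, 36, 280) [40.1 -2.1 -0.5] turn -36.9
(478.5, 271.4, 36, 286) [46.2 -5.  -0.5] turn -42.9
```

>>> {"fn": "jog_arm", "kwargs": {"moves": [[[5,1,0],[0,0,-5],231],[[10,2,0],[0,0,-10],231],[[15,2,0],[0,0,-14],231],[[20,2,0],[0,0,-18],231],[[24,2,0],[0,0,-22],231],[[28,1,0],[0,0,-26],231],[[30,1,0],[0,0,-28],231],[[31,1,0],[0,0,-29],231]]}}

```text
t: 15.2
ee_pos: [0.4807, 0.2881, 0.0355]
tool_rot: [0.72, -0.694, 0.0, -0.001]
ft_force: [2.3, 2.4, -0.7]
grip_width: 0.0079
grasp_force: 1.6
```

```bash
python3 arc.py
```

```text
handle 0.77 [242.5 187.5] [0.4747 0.2495 0.045 ]
handle 0.37 [229.4 170.1] [0.4538 0.325  0.045 ]
holder 0.53 [296.  158.8] [0.644  0.3995 0.    ]
holder 0.52 [279.1 201. ] [0.5585 0.2349 0.    ]
t 15.35 pos [480.5 288.   35.4] yaw -87.8 z [ 0.001  0.    -1.   ] F [1.5 2.4 0. ] w 7.9
(533.0, 336.4, 36, 203) [-46.4 -54.3  -0.6] turn 69.2
(522.2, 333.8, 36, 213) [-44.2 -43.4  -0.6] turn 59.2
(511.9, 329.4, 36, 223) [-40.2 -32.9  -0.6] turn 49.2
(502.6, 323.2, 36, 233) [-34.4 -23.4  -0.6] turn 39.2
(494.5, 315.5, 36, 243) [-27.  -15.   -0.6] turn 29.2
(487.9, 306.5, 36, 253) [-18.2  -8.1  -0.6] turn 19.2
(482.9, 296.5, 36, 263) [-8.4 -2.7 -0.6] turn 9.2
(479.7, 285.8, 36, 273) [ 2.1  0.9 -0.6] turn -0.8
(478.7, 278.1, 36, 280) [ 9.8  2.2 -0.6] turn -7.8
(478.5, 271.4, 36, 286) [16.5  2.6 -0.6] turn -13.8
```

>>> {"fn": "jog_arm", "kwargs": {"moves": [[[1.5,0.5,0],[0,0,-1],231],[[3,0.5,0],[0,0,-2],231],[[4,1,0],[0,0,-3],231],[[5,1,0],[0,0,-4],231],[[6,1,0],[0,0,-5],231],[[7,1,0],[0,0,-6],231],[[7,1,0],[0,0,-6],231],[[7,1,0],[0,0,-6],231]]}}

```text
t: 16.15
ee_pos: [0.4791, 0.2806, 0.0353]
tool_rot: [0.756, -0.654, -0.0, 0.0]
ft_force: [-1.4, 2.9, 2.1]
grip_width: 0.0078
grasp_force: 1.9
```

>>> {"fn": "jog_arm", "kwargs": {"moves": [[[0.5,0,0],[0,0,0],231],[[1,0,0],[0,0,-1],231],[[1.5,0,0],[0,0,-1],231],[[2,0,0],[0,0,-2],231],[[2.5,0,0],[0,0,-2],231],[[3,0,0],[0,0,-2],231],[[3,0,0],[0,0,-2],231],[[3,0,0],[0,0,-2],231]]}}

```text
t: 16.95
ee_pos: [0.479, 0.2789, 0.0353]
tool_rot: [0.768, -0.641, -0.001, -0.001]
ft_force: [-4.8, 13.3, 2.5]
grip_width: 0.0079
grasp_force: 7.2
```

>>> {"fn": "jog_arm", "kwargs": {"moves": [[[0.5,0,0],[0,0,0],231],[[1,0,0],[0,0,0],231],[[1.5,0,0],[0,0,0],231],[[1.5,0,0],[0,0,0],231],[[1.5,0,0],[0,0,0],231],[[1.5,0,0],[0,0,0],231],[[1.5,0,0],[0,0,0],231],[[1.5,0,0],[0,0,0],231]]}}

```text
t: 17.75
ee_pos: [0.4791, 0.2786, 0.0354]
tool_rot: [0.768, -0.64, -0.002, -0.001]
ft_force: [-7.9, 22.8, 2.0]
grip_width: 0.0078
grasp_force: 11.8
```

```bash
python3 -c "
from h import *
to([(479,310,36,278)])"
```

```text
t 17.75 pos [479.1 278.6  35.4] yaw -79.6 z [-0.002  0.005 -1.   ] F [-7.9 22.8  2. ] w 7.8
(479, 310, 36, 278) [-30.9  -5.6  -0.5] turn 2.4
```

Hard stop: the arm moved only 0.3 mm while the force rose by 10 N. Drawing clear, back and then up.

>>> {"fn": "jog_arm", "kwargs": {"moves": [[[-4,-0.5,0],[0,0,0],231],[[-10,-1.5,0],[0,0,0],231],[[-20,-3,0],[0,0,0],231],[[-30,-5,0],[0,0,0],231],[[-30,-5,-40],[0,0,0],231],[[-30,-5,-80],[0,0,0],231],[[-30,-5,-120],[0,0,0],231],[[-30,-5,-150],[0,0,0],231]]}}

```text
t: 18.55
ee_pos: [0.4798, 0.3073, 0.1878]
tool_rot: [0.768, -0.641, 0.0, -0.001]
ft_force: [0.3, 0.5, -0.5]
grip_width: 0.0082
grasp_force: 0.0
```

```bash
python3 -c "
from h import *
to([(400,0,200,281),(330,-150,230,281)])"
```

```text
t 18.55 pos [479.8 307.3 187.8] yaw -79.7 z [ 0.002  0.    -1.   ] F [ 0.3  0.5 -0.5] w 8.2
(400, 0, 200, 281) [288.  133.5 -12.5] turn -0.7
(330, -150, 230, 281) [423.1 229.2 -42.7] turn -0.7
```

>>> {"fn": "jog_arm", "kwargs": {"moves": [[[36,16,-12],[0,0,0],231],[[72,33,-12],[0,0,0],231],[[108,50,-12],[0,0,0],231],[[144,67,-12],[0,0,0],231],[[180,84,-12],[0,0,0],231],[[216,100,-12],[0,0,0],231],[[252,117,-12],[0,0,0],231],[[288,133,-12],[0,0,0],231]]}}

```text
t: 19.35
ee_pos: [0.3998, -0.0016, 0.1975]
tool_rot: [0.768, -0.641, 0.0, 0.0]
ft_force: [1.1, 0.5, -0.3]
grip_width: 0.0078
grasp_force: 0.0
```

Run:
```python
from h import *
p=cams.get_image('top')
for q in ('holder','handle','spanner','nest'):
    for r in place_of(p,q)[:2]: print(q,round(r['conf'],2),np.round(r['xy'],1),atz(p,r['xy'],Z[q]).round(4))
cv2.imwrite('pics/e.png',cv2.resize(p['color'][150:270,180:340],(800,600),interpolation=cv2.INTER_CUBIC)[:,:,::-1])
```

```text
holder 0.62 [252.9 206.3] [0.557 0.234 0.   ]
handle 0.51 [238.8 242.2] [0.4735 0.2613 0.045 ]
spanner 0.69 [177.5 250.7] [0.4583 0.404  0.    ]
nest 0.86 [251.1 201.1] [0.5689 0.238  0.    ]
```

View pics/e.png

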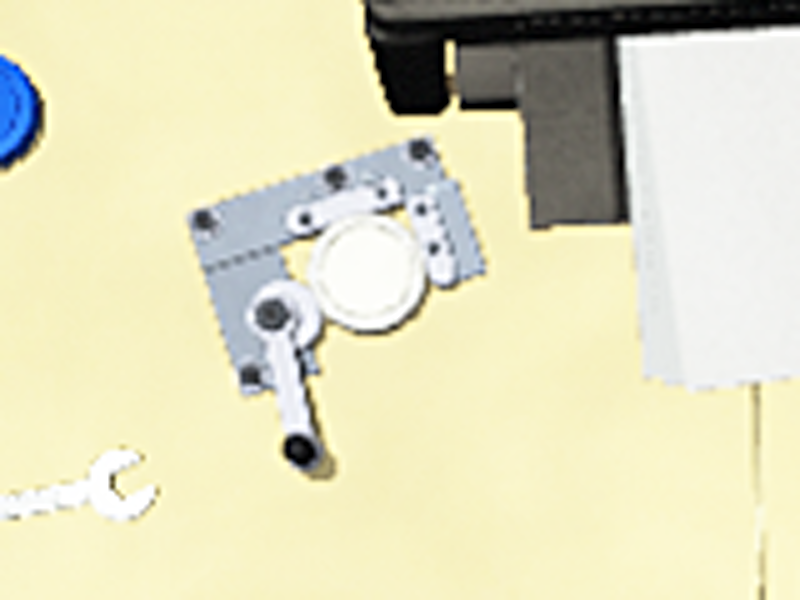

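The holder at (254,204) px stands against both stops, with the cam bearing on it and the lever at its end stop (handle at (239,240)). The spanner has not moved. Handing in.

```bash
python3 -c "
from plant import bot
print(bot.close_job())"
```

```text
the job is handed in; nothing more can be done
None
```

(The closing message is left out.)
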